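# Free the barred rack slot and press the cover panel into its spring clips

### The job

The slot of the blue rack is barred by a sprung stop pin with a red knob: pull the knob out along its slanting axis as far as it goes, turn it about 50 degrees either way so that it stays parked out on its rest, and let go. Then take the yellow cover panel from the wooden stand and press it down between the spring clips of the rack until it sits fully home on the slot's floor, and let go, leaving the bottle, the jar and the screwdriver where they are.

Things in the scene. Friction and masses are not known exactly. Their poses are not given: they have to be found in the camera images.
- rack: Blue steel rack fixed to the bench; base 200 mm along y, in x from -90 to +40 mm, 12 mm thick. Origin on the bench under the slot's middle; x across the slot, away from the robot, y along it, z up. The slot is 14 mm wide in x, 158 mm long in y; walls and end stops 45 mm above the bench, with flared lead-ins on all sides up to 60 mm. The red knob and its post stand on the near (-x) side at y = +58 mm.
- slot (a point): Centre of the slot's floor, 12 mm above the bench, axes as the rack's; the home panel's origin lies here within 5 mm sideways. Two steel spring clips in the far (+x) wall, at y = -39 and +39 mm, narrow the slot to 9 mm and give way by up to 8 mm; pressing the panel past them takes about 5 to 20 N, and they press it about 2 mm towards -x.
- knob_grip (a point): Point to grip the red knob by. z: its axis, pointing outward (the way to pull), leaning 32 degrees from vertical towards the rack's -x (to the robot). The grip is a bar 40 mm long (point x), 12 mm wide (y), from 19 mm below this point to 11 mm above it along z, on a disc 30 mm across, 4 mm thick; below that, steel lugs within 20 mm of the axis. Unturned, y is the rack's y.
- knob_pull (a joint): How far the knob is drawn out along its axis, m: 0 fully in, 0.036 at its hard stop. A spring draws it in with 5 N at 0 rising to 12 N at the stop. A cross pin keeps it from turning (beyond about 0.1 rad) until it is out by more than about 0.031; turned, it rests on the lugs at 0.031.
- knob_turn (a joint): Angle of the knob about its axis, rad: 0 at the start, from -1.2 to +1.2, positive counter-clockwise seen from outside (right-handed about the point's z). It may be turned either way; it is properly parked when turned by 40 degrees (0.7 rad) or more.
- stand: Light wooden stand fixed to the bench, 90 x 200 mm, with an open slot 14 mm wide in x and 158 mm long in y, floor 12 mm and walls 34 mm above the bench; origin on the bench under its centre; y along the slot.
- panel: Yellow plastic cover panel, 10 mm thick (its x), 150 mm wide (y), 120 mm tall (z), 0.13 to 0.25 kg, the same on both faces; origin at the centre of its underside. It starts upright in the stand's slot with its top 132 mm above the bench, free to be lifted out; grip it by its upper edge, in the middle of its width.
- glue: White glue bottle, 56 mm diameter, 150 mm tall, origin at the centre of its underside; leave alone.
- jar: Amber jar with a steel cap, 64 mm diameter, 80 mm tall, origin at the centre of its underside; leave alone.
- driver: Screwdriver lying on the bench, 170 mm long along its x, handle to -x; leave alone.
- pin_tip (a point): Tip of the knob's steel pin, 10 mm in diameter, on the knob's axis, axes as an unturned knob_grip. At the start it bars the slot's mouth 58 mm above the bench, on the slot's centre line at y = +58 mm; with the knob parked it stands 16 mm off that line on the near (-x) side, and the knob's top reaches 200 mm above the bench, so carry the panel higher than that.
Not all that is in view belongs to the job. Of the things like the panel, leave any that is purple or white; of the rest the larger one is meant.

How it is judged:
By the outcome, as a careful person would: the job done as asked, in the order asked, and still so for the second after the job is handed in, with the robot touching nothing.
It also fails if it takes over 61 s, if anything falls off the work surface, if the arm or the gripper's body presses on something with over 40 N, if the wrist force passes 120 N, or if a joint passes its speed limit or range.

### The arm

A 6-joint arm with a two-finger parallel gripper is mounted at the origin on the work surface. World frame = base frame: x ahead of the robot, y to its left, z up, the work surface at z = 0. Lengths are in m, angles in rad, forces in N, time in s.
With the tool pointing down it reaches from about 0.25 to 0.775 m from the base axis. Payload 4 kg.
Tool frame: the origin (TCP) lies midway between the tips of the shut fingers; the grasp point (between the pads) lies 19 mm behind it; z points along the fingers, x is the direction in which the jaws open and shut, and the axes are right-handed (so a half turn about z gives the same grasp; the last joint's range is limited). The gripper opens to 94 mm and grips with 3 to 60 N. Pads are 16 mm wide; open, the fingers measure 119 mm over their backs; the gripper's body (75 mm by 177 mm) begins 78 mm behind the grasp point.
Start: joints at [1.182, 0.087, 1.371, -0, 1.684, -0.103], TCP at [0.155, 0.528, 0.206] pointing down, gripper open.
Joint ranges: [-3.1, 3.1], [-0.76, 2.03], [0.27, 2.55], [-1.08, 4.22], [0.17, 2.65], [-2.57, 2.57]. Speed limits (rad/s): [2.79, 2.79, 3.14, 3.14, 3.14, 3.14].

### API

Orientations are given as [roll, pitch, yaw] about the fixed x, y, z axes, in that order (R = Rz(yaw) Ry(pitch) Rx(roll)).
In Python, from bench import robot gives the robot as it stands.
- The arm moves only by the shell command python3 -m handwheel 'ROWS'. ROWS is a JSON object of lists of equal length, an entry for each row: "delta_pos": the shift along the tool's x, y, z in mm, a list of three; "rotation": the turn, a rotation vector about the tool's x, y, z in rad, a list of three; "claw": the closure, from -1 (fully open) to 1 (shut). In form: {"delta_pos": [[tx, ty, tz], ...], "rotation": [[wx, wy, wz], ...], "claw": [claw, ...]}. A call has exactly 8 rows; each row shifts and turns the commanded pose from where the row before left it, along the tool's axes as they then stand; what a row does not reach is not made up. A row lasts 1/8 s, in which the tool goes at most 62.5 mm and 10.7 degrees, less where a joint would pass 70% of its speed; a pose out of reach is approached as far as the arm can. A call with a gripper value outside its range is refused whole. The fingers move at their own pace and stop on an object; the grip force is fixed at half the most. Time passes only in rows, so rows that do not move let the fingers close, or fill a call up. It gives the time, the measured TCP pose, the force and the opening at its end, in the units of the state.
- robot.get_obs(): the state, without advancing time (a new reading comes with each control period).
- robot.snapshot(name): name is "scene" or "top" or "wrist"; returns a dict with "color" (480x640x3 uint8, red, green, blue), "intrinsics" (3x3 intrinsics, pixels), "eye" and "rotation" of the camera in the world. Camera axes: x right, y down, z forward; pixel columns grow to the right and rows downward; lengths in m; the calibration is good to about 2 mm. A picture is of the moment at which its call begins. There is no depth.
- robot.close_job(): hands the job in, once; it reports no verdict.
The state is a dict: "time": time; "joint_positions": joint angles; "qvel": joint speeds; "joint_torque": joint torques, N m; "tool_pos": TCP position; "ee_rot": TCP orientation; "wrist_force": force on the tool from outside, world axes, zero at the start; "wrist_torque": the same for the moment, N m; "width": finger opening in m.
Only numpy, scipy, OpenCV 4.12 (cv2) and the standard library are available. Lean on these libraries where they do the work, as an engineer would, in place of code of your own. Each camera call takes 0.05 s, during which the arm holds its last target.

## Working session

There is one attempt and no reset: what is moved stays moved. The work goes in short steps, Python scripts to look and compute and a shell command to move; the robot and the scene stay as the last step left them, time stands still between calls to the robot, and variables do not carry over. Pictures are saved under pics/ and viewed, and the job is handed in when it is done.

```bash
ls; mkdir -p pics; python3 - <<'E'
from bench import robot
import cv2
o=robot.get_obs();print(o)
for n in ["scene","top","wrist"]:
    s=robot.snapshot(n);cv2.imwrite(f"pics/{n}0.png",s["color"][:,:,::-1])
    print(n,s["intrinsics"],s["eye"],s["rotation"])
E
```

```text
pics
{'time': 0.0, 'joint_positions': array([ 1.18192092e+00,  8.79698261e-02,  1.37225591e+00,  1.49198878e-05,
        1.68362526e+00, -1.03130086e-01]), 'qvel': array([ 0.00027612,  0.00023144,  0.0010077 , -0.0012466 , -0.001058  ,
       -0.00086287]), 'joint_torque': array([ 2.27771932e-03, -3.40190077e+01, -3.02425897e+01,  7.17856293e-02,
        3.30553099e-02, -1.24079506e-04]), 'tool_pos': array([0.15483138, 0.52717207, 0.20429527]), 'ee_rot': array([-3.14134541e+00,  2.24481808e-03,  1.28505294e+00]), 'wrist_force': array([ 0.44159285, -0.78512775, -0.88368338]), 'wrist_torque': array([-0.01593798, -0.03047361,  0.00381911]), 'width': 0.09407632421378284}
scene [[555.76998467   0.         318.32778534]
 [  0.         555.76998467 231.98787527]
 [  0.           0.           1.        ]] [1.27500813 0.56973949 0.67604691] [-2.16405390e+00  3.91860498e-04  2.24584162e+00]
top [[586.06152356   0.         323.75613729]
 [  0.         586.06152356 247.66550929]
 [  0.           0.           1.        ]] [0.46928832 0.03429049 1.13994289] [-2.97739865 -0.02618985 -1.59402316]
wrist [[413.11235214   0.         323.17190308]
 [  0.         413.11235214 242.44315243]
 [  0.           0.           1.        ]] [0.08189906 0.54825578 0.38431717] [2.88094484e+00 1.62022143e-03 1.28423205e+00]
```

View pics/scene0.png

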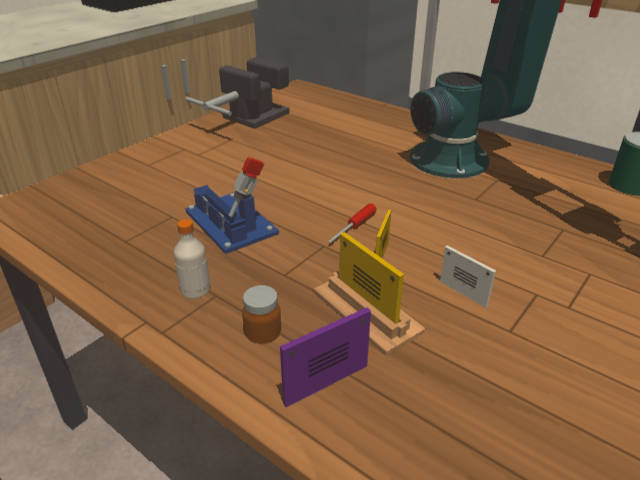

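View pics/top0.png

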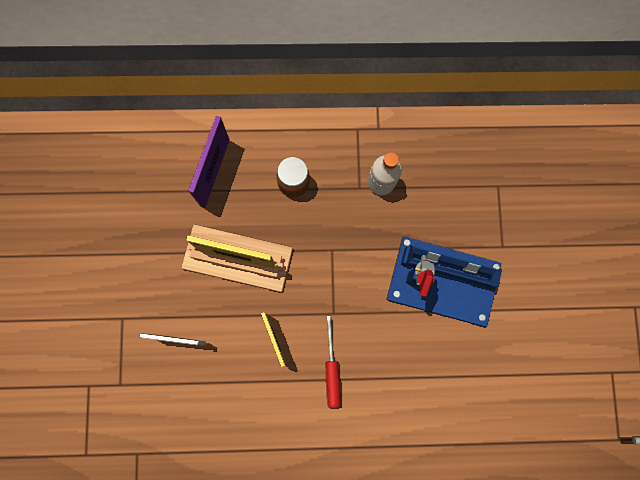

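View pics/wrist0.png

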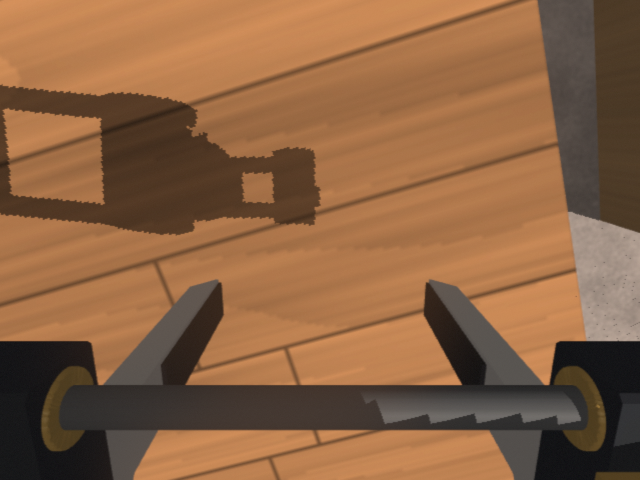

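The purple plate (top 208,162), the white one (170,340), the small yellow one (273,340) and the large yellow one in the stand (230,250) could all be taken for the panel. By the description I choose the large yellow one in the stand. The rack is at (445,280), with its red knob at (426,283). Next come close crops.

```bash
cat > h.py <<'E'
import numpy as np, cv2
from scipy.spatial.transform import Rotation as R
from bench import robot
def Rm(v):
    v=np.asarray(v,float)
    return v if v.shape==(3,3) else R.from_euler('xyz',v).as_matrix()
def ray(s,u,v):
    K=s["intrinsics"];d=Rm(s["rotation"])@np.linalg.solve(K,[u,v,1.]);return np.array(s["eye"]),d/np.linalg.norm(d)
def onz(s,u,v,z):
    e,d=ray(s,u,v);return e+d*(z-e[2])/d[2]
def tri(*rs):
    A=np.zeros((3,3));b=np.zeros(3)
    for e,d in rs:
        P=np.eye(3)-np.outer(d,d);A+=P;b+=P@e
    p=np.linalg.solve(A,b);return p,[np.linalg.norm(np.cross(p-e,d)) for e,d in rs]
def proj(s,p):
    c=Rm(s["rotation"]).T@(np.asarray(p)-s["eye"]);q=s["intrinsics"]@(c/c[2]);return q[:2]
def crop(s,x0,y0,x1,y1,k,name):
    c=s["color"][y0:y1,x0:x1,::-1];cv2.imwrite("pics/"+name,cv2.resize(c,None,fx=k,fy=k,interpolation=cv2.INTER_CUBIC))
E
python3 - <<'E'
from h import *
t=robot.snapshot("top");s=robot.snapshot("scene")
crop(t,375,225,515,335,5,"t_rack.png")
crop(s,180,145,290,255,5,"s_rack.png")
crop(t,175,215,305,305,6,"t_panel.png")
for u,v,z in [(407,242,.012),(497,267,.012),(482,317,.012),(397,294,.012),(188,238,.132),(270,259,.132)]: print(u,v,onz(t,u,v,z).round(4))
for p in ([.15,.5,.2],[0,0,0]): print(proj(s,p))
E
```

```text
407 242 [ 0.6637 -0.1632  0.012 ]
497 267 [ 0.6108 -0.3377  0.012 ]
482 317 [ 0.5143 -0.3015  0.012 ]
397 294 [ 0.5621 -0.1391  0.012 ]
188 238 [0.6572 0.2396 0.132 ]
270 259 [0.6175 0.0977 0.132 ]
[668.29543034 166.78169768]
[448.99243919 159.6149385 ]
```

View pics/t_rack.png

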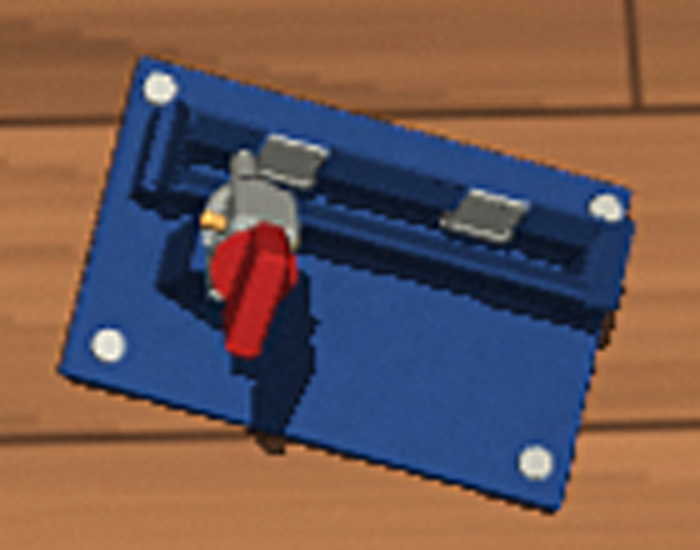

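View pics/s_rack.png

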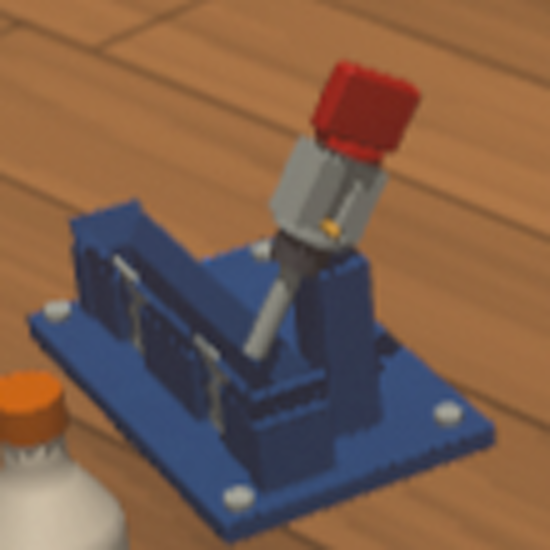

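View pics/t_panel.png

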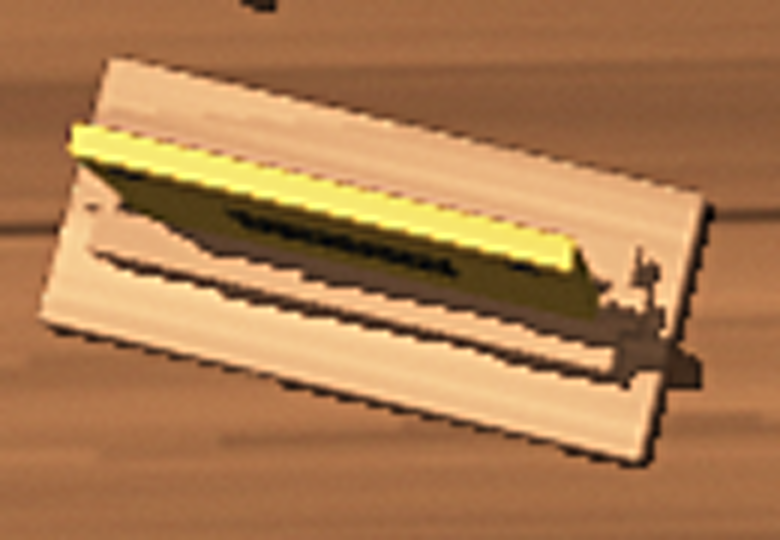

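```bash
python3 - <<'E'
from h import *
t=robot.snapshot("top");s=robot.snapshot("scene")
px=np.array([(138,57),(632,190),(560,512),(62,374)])/5+[375,225]-.4
W=np.array([onz(t,u,v,.012)[:2] for u,v in px]);L=np.array([(40,100),(40,-100),(-90,-100),(-90,100)])/1000
def fit(L,W):
    lc,wc=L.mean(0),W.mean(0);A,B=L-lc,W-wc
    th=np.arctan2((A[:,0]*B[:,1]-A[:,1]*B[:,0]).sum(),(A*B).sum());c,sn=np.cos(th),np.sin(th);M=np.array([[c,-sn],[sn,c]])
    o=wc-M@lc;return th,o,((L@M.T+o)-W)*1000
th,o,r=fit(L,W);print("rack",th,o,r.round(1))
px=np.array([(72,122),(580,238),(570,272),(75,158)])/6+[175,215]-.4
W=np.array([onz(t,u,v,.132)[:2] for u,v in px]);
print("panel",fit(np.array([(5,75),(5,-75),(-5,-75),(-5,75)])/1000,W))
px=np.array([(108,57),(708,197),(640,465),(42,318)])/6+[175,215]-.4
for z in(.012,.022): 
  W=np.array([onz(t,u,v,z)[:2] for u,v in px]);
  print("stand",fit(np.array([(45,100),(45,-100),(-45,-100),(-45,100)])/1000,W))
M=np.array([[np.cos(th),-np.sin(th)],[np.sin(th),np.cos(th)]])
def rw(p): return np.r_[M@np.array(p[:2])+o,p[2]]
a=np.array([-np.sin(np.radians(32)),0,np.cos(np.radians(32))]);x=np.array([a[2],0,-a[0]])
ms={}
for n,c in (("top",t),("scene",s)):
    hsv=cv2.cvtColor(c["color"],cv2.COLOR_RGB2HSV);m=((hsv[...,0]<6)|(hsv[...,0]>174))&(hsv[...,1]>180)&(hsv[...,2]>70)
    b=np.zeros_like(m);y0,x0,y1,x1=(260,405,310,450) if n=="top" else (150,235,185,270);b[y0:y1,x0:x1]=m[y0:y1,x0:x1]
    ys,xs=np.nonzero(b);ms[n]=(xs.mean(),ys.mean());print(n,ms[n],xs.min(),xs.max(),ys.min(),ys.max(),len(xs))
p,e=tri(ray(t,*ms["top"]),ray(s,*ms["scene"]));print("red centroid",p,e)
d=M.T@(p[:2]-o);print("in rack",d,p[2])
for Lg in(.10,.105,.11,.115,.12):
    g=np.array([0,.058,.058])+a*Lg
    for n,c in(("top",t),("scene",s)):
        q=np.array([proj(c,rw(g+sx*x*.02+np.array([0,sy*.006,0])+sz*a)) for sx in(-1,1) for sy in(-1,1) for sz in(.011,-.019)])
        print(Lg,n,q.min(0).round(1),q.max(0).round(1),proj(c,rw(g)).round(1))
E
```

```text
rack -0.2873051641250681 [ 0.60952581 -0.23930037] [[ 0.4 -0.4]
 [ 0.3 -0.4]
 [-0.1 -0.6]
 [-0.5  1.4]]
panel (np.float64(-0.24631328427398233), array([0.63909056, 0.16926042]), array([[-0.41102028, -1.3196192 ],
       [-0.14246912, -0.14427355],
       [ 0.04344536, -0.67465493],
       [ 0.51004404,  2.13854767]]))
stand (np.float64(-0.2546327489118049), array([0.63905832, 0.16907035]), array([[ 0.82067268, -0.99803403],
       [ 0.31287549, -0.16959635],
       [-0.10514427, -0.54091279],
       [-1.02840389,  1.70854317]]))
stand (np.float64(-0.2546327489118049), array([0.63755319, 0.16787544]), array([[ 1.42280727, -0.23169585],
       [ 0.47287594, -1.12656893],
       [-0.71362252, -1.29360714],
       [-1.18206069,  2.65187192]]))
top (np.float64(424.93220338983053), np.float64(281.46101694915257)) 417 433 270 296 295
scene (np.float64(252.31785714285715), np.float64(166.87142857142857)) 243 263 158 176 280
red centroid [ 0.57071974 -0.16572308  0.1548575 ] [np.float64(0.00019587942984574313), np.float64(0.00019587942984560674)]
in rack [-0.05806496  0.059565  ] 0.15485749778789595
0.1 top [418. 264.] [432.5 293.3] [425.2 279.5]
0.1 scene [237.3 164.1] [261.5 184.3] [250.3 172.5]
0.105 top [418.1 265.1] [432.7 294.6] [425.3 280.8]
0.105 scene [238.3 161.9] [262.5 182.1] [251.2 170.3]
0.11 top [418.2 266.3] [432.8 295.9] [425.5 282. ]
0.11 scene [239.3 159.6] [263.5 179.9] [252.3 168.1]
0.115 top [418.3 267.4] [433.  297.2] [425.6 283.2]
0.115 scene [240.3 157.4] [264.5 177.8] [253.3 165.9]
0.12 top [418.4 268.6] [433.2 298.5] [425.7 284.5]
0.12 scene [241.3 155.1] [265.5 175.6] [254.3 163.7]
```

```bash
cat >> h.py <<'E'
th=-.2873;o=np.array([.6095,-.2393])
Mr=R.from_euler('z',th).as_matrix()
def rw(p): return Mr@np.asarray(p,float)+np.r_[o,0]
A=np.array([-np.sin(np.radians(32)),0,np.cos(np.radians(32))])
Lg=.111
def axp(d): return rw(np.array([0,.058,.058])+A*d)   # point on knob axis, d from tip
RK=Mr@np.c_[[0,1,0],np.cross(-A,[0,1,0]),-A]  # tool frame for knob
def cmd(target,Rt=None):
    ob=robot.get_obs();Rc=Rm(ob["ee_rot"]);p=ob["tool_pos"]
    print("t",round(ob["time"],2),"tcp",p.round(4),"delta tool mm",(Rc.T@(np.asarray(target)-p)*1000).round(1), "F",ob["wrist_force"].round(1),"w",round(ob["width"],4))
    if Rt is not None: print("rotvec tool",R.from_matrix(Rc.T@Rt).as_rotvec().round(4))
E
python3 - <<'E'
from h import *
cmd(axp(Lg-.015+.08),RK); print(axp(Lg-.015+.08),axp(Lg-.015))
E
```

```text
t 0.35 tcp [0.155  0.5276 0.2052] delta tool mm [-549.5  559.1   -1.8] F [0.4 0.6 0.3] w 0.0937
rotvec tool [-0.5586 -0.      0.0016]
[ 0.53649205 -0.15724912  0.20725646] [ 0.57714799 -0.16926192  0.13941262]
```

```bash
python3 -m handwheel '{"delta_pos":[[-40,41,0],[-40,41,0],[-40,41,0],[-40,41,0],[-40,41,0],[-40,41,0],[-40,41,0],[-40,41,0]],"rotation":[[0,0,0],[0,0,0],[0,0,0],[0,0,0],[0,0,0],[0,0,0],[0,0,0],[0,0,0]],"claw":[-1,-1,-1,-1,-1,-1,-1,-1]}'
python3 - <<'E'
from h import *
cmd(axp(Lg-.015+.08),RK)
E
```

```text
time: 1.35
tool_pos: [0.3802, 0.1265, 0.2058]
ee_rot: [3.14, -0.001, 1.285]
wrist_force: [-0.2, 0.3, 0.3]
width: 0.0938
t 1.35 tcp [0.3802 0.1265 0.2058] delta tool mm [-228.2  230.    -1.4] F [-0.2  0.3  0.3] w 0.0938
rotvec tool [-0.5573 -0.0013  0.0012]
```

```bash
python3 -m handwheel '{"delta_pos":[[-45.6,46,0],[-45.6,46,0],[-45.6,46,0],[-45.6,46,0],[-45.6,46,0],[0,0,0],[0,0,0],[0,0,0]],"rotation":[[0,0,0],[0,0,0],[0,0,0],[0,0,0],[0,0,0],[-0.186,0,0],[-0.186,0,0],[-0.186,0,0]],"claw":[-1,-1,-1,-1,-1,-1,-1,-1]}'
python3 - <<'E'
from h import *
cmd(axp(Lg-.015+.08),RK);print(robot.get_obs()["joint_positions"].round(3))
w=robot.snapshot("wrist");cv2.imwrite("pics/w1.png",w["color"][...,::-1])
for d in (.03,.06,.09): pass
ob=robot.get_obs();print(proj(w,axp(Lg+.011)),proj(w,axp(Lg)),proj(w,axp(0)))
for sx in(-.02,.02):
  for sy in(-.006,.006): print(proj(w,axp(Lg+.011)+RK[:,1]*(-sx)+RK[:,0]*sy).round(1))
t=robot.snapshot("scene");crop(t,180,90,340,210,5,"s1.png")
E
```

```text
time: 2.35
tool_pos: [0.5313, -0.1461, 0.2061]
ee_rot: [2.577, 0.0, 1.284]
wrist_force: [0.9, -1.3, 0.2]
width: 0.0942
t 2.35 tcp [ 0.5313 -0.1461  0.2061] delta tool mm [-9.2  7.5  3.4] F [ 0.9 -1.3  0.2] w 0.0942
rotvec tool [ 0.0057 -0.0004  0.0008]
[-0.415 -0.329  1.849  0.079  1.063 -1.718]
[309.38518213 272.91586851] [309.9394069 267.1057183] [313.7472551 227.1865894]
[300.  303.4]
[319.3 303.4]
[299.  241.1]
[319.2 241.1]
```

View pics/w1.png

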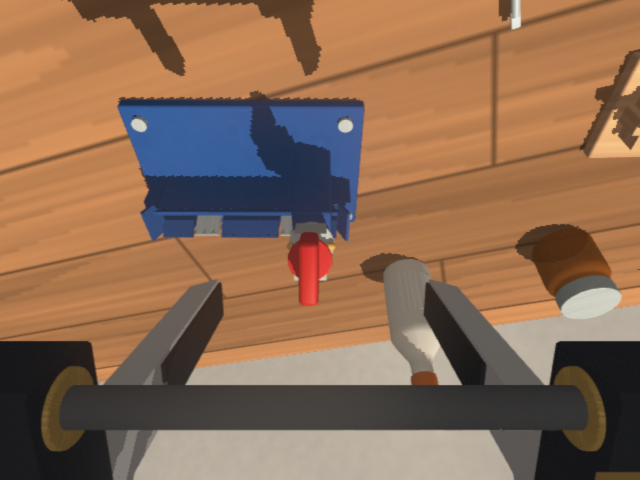

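View pics/s1.png

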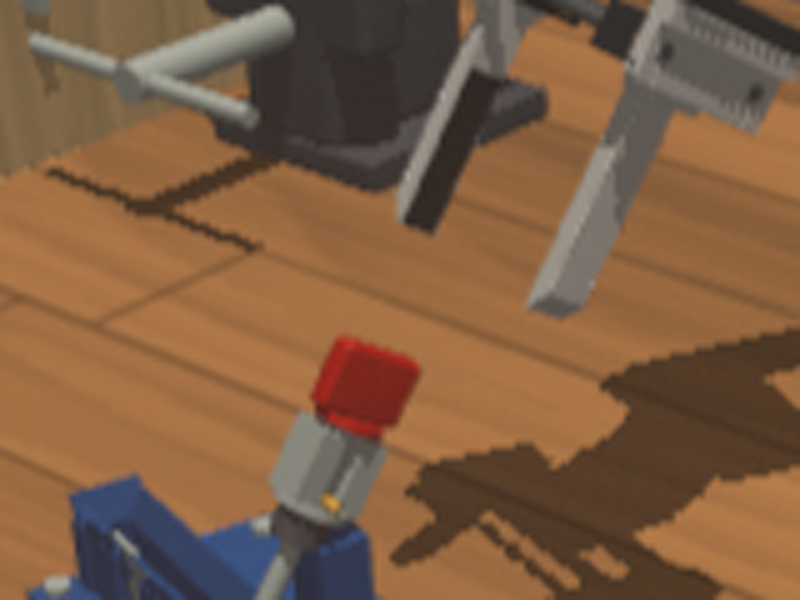

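The knob bar appears at (309,268) in the wrist view, within 1–2 px of where I predicted it, and the fingers straddle it. I'll check the residual offset and then descend.

```bash
python3 - <<'E'
from h import *
cmd(axp(Lg-.015),RK);print(robot.get_obs()["joint_positions"].round(3))
E
```

```text
t 2.45 tcp [ 0.5237 -0.1427  0.1967] delta tool mm [-10.5  20.6  79.5] F [-0.6 -0.2 -1.2] w 0.0938
rotvec tool [-0.0136 -0.0021  0.0001]
[-0.415 -0.333  1.863  0.078  1.072 -1.717]
```

```bash
python3 -m handwheel '{"delta_pos":[[-5,10,0],[-5,10,0],[0,0,10],[0,0,10],[0,0,10],[0,0,10],[0,0,0],[0,0,0]],"rotation":[[-0.006,0,0],[-0.006,0,0],[0,0,0],[0,0,0],[0,0,0],[0,0,0],[0,0,0],[0,0,0]],"claw":[-1,-1,-1,-1,-1,-1,-1,-1]}'
python3 - <<'E'
from h import *
cmd(axp(Lg-.015),RK);print(robot.get_obs()["joint_positions"].round(3))
w=robot.snapshot("wrist");cv2.imwrite("pics/w2.png",w["color"][...,::-1])
for sx in(-.02,.02):
  for sy in(-.006,.006): print(proj(w,axp(Lg+.011)+RK[:,1]*(-sx)+RK[:,0]*sy).round(1))
cmd(axp(Lg-.015),RK)
E
```

```text
time: 3.45
tool_pos: [0.5646, -0.1658, 0.1826]
ee_rot: [2.571, -0.0, 1.285]
wrist_force: [-0.4, 0.7, -0.0]
width: 0.0939
t 3.45 tcp [ 0.5646 -0.1658  0.1826] delta tool mm [  0.2 -12.4  43.3] F [-0.4  0.7 -0. ] w 0.0939
rotvec tool [ 0.0117 -0.0009  0.0013]
[-0.428 -0.23   1.823  0.092  0.984 -1.742]
[313.6 299.8]
[336.9 299.8]
[313.1 224. ]
[337.7 224. ]
t 3.5 tcp [ 0.5647 -0.1659  0.1829] delta tool mm [  0.3 -12.6  43.6] F [ 0.1  0.7 -0.5] w 0.0939
rotvec tool [ 0.0122 -0.0008  0.0014]
```

View pics/w2.png

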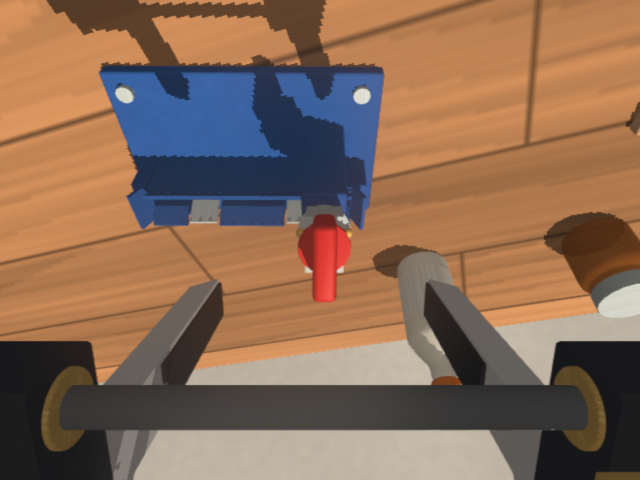

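```bash
python3 -m handwheel '{"delta_pos":[[0,-7,0],[0,-6.5,0],[0,0,12],[0,0,12],[0,0,12],[0,0,7.5],[0,0,0],[0,0,0]],"rotation":[[0.006,0,0],[0.006,0,0],[0,0,0],[0,0,0],[0,0,0],[0,0,0],[0,0,0],[0,0,0]],"claw":[-1,-1,-1,-1,-1,-1,-1,-1]}'
python3 - <<'E'
from h import *
cmd(axp(Lg-.015),RK)
w=robot.snapshot("wrist");cv2.imwrite("pics/w3.png",w["color"][...,::-1])
t=robot.snapshot("scene");crop(t,180,90,340,210,5,"s3.png")
E
```

```text
time: 4.5
tool_pos: [0.576, -0.1692, 0.1386]
ee_rot: [2.583, -0.0, 1.285]
wrist_force: [0.1, 0.2, -0.2]
width: 0.0938
t 4.5 tcp [ 0.576  -0.1692  0.1386] delta tool mm [ 0.3  1.4 -0.1] F [ 0.1  0.2 -0.2] w 0.0938
rotvec tool [-0.     -0.0008  0.0013]
```

View pics/w3.png

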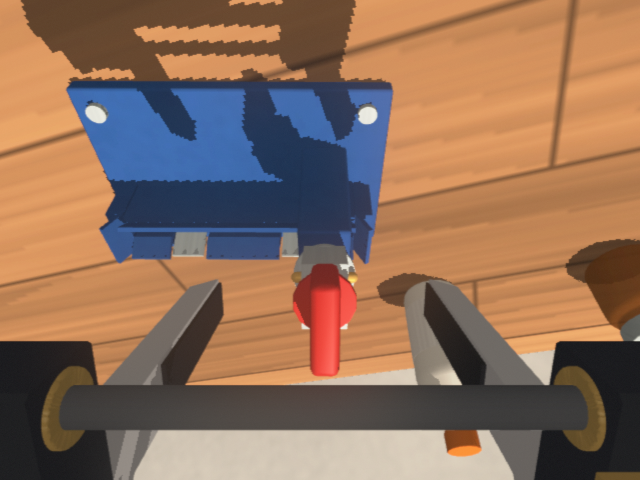

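View pics/s3.png

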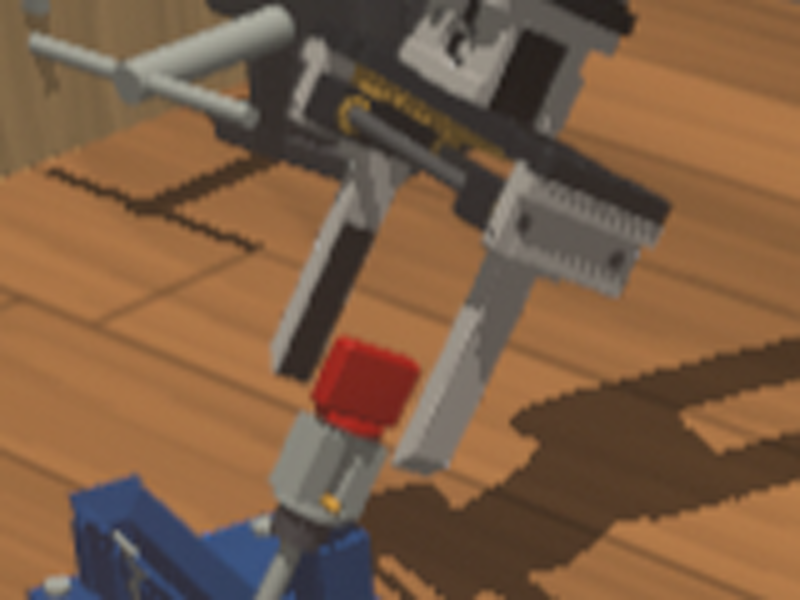

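```bash
python3 -m handwheel '{"delta_pos":[[0,0,0],[0,0,0],[0,0,0],[0,0,0],[0,0,0],[0,0,0],[0,0,0],[0,0,0]],"rotation":[[0,0,0],[0,0,0],[0,0,0],[0,0,0],[0,0,0],[0,0,0],[0,0,0],[0,0,0]],"claw":[1,1,1,1,1,1,1,1]}'
python3 - <<'E'
from h import *
cmd(axp(Lg-.015),RK)
t=robot.snapshot("scene");crop(t,180,90,340,210,5,"s4.png")
E
```

```text
time: 5.6
tool_pos: [0.5759, -0.1688, 0.1383]
ee_rot: [2.584, -0.001, 1.285]
wrist_force: [0.8, 1.9, -0.8]
width: 0.0281
t 5.6 tcp [ 0.5759 -0.1688  0.1383] delta tool mm [-0.1  1.7 -0.2] F [ 0.8  1.9 -0.8] w 0.0281
rotvec tool [-0.0005 -0.0016  0.0011]
```

View pics/s4.png

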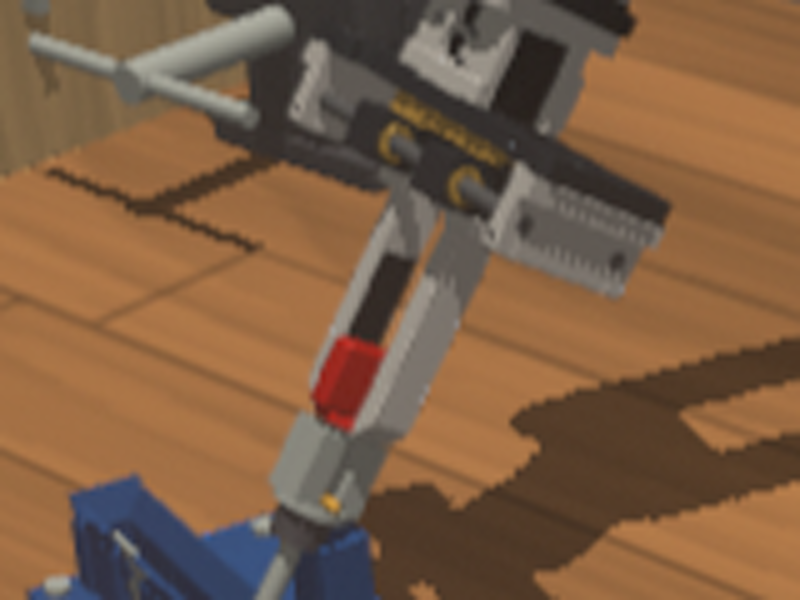

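```bash
python3 -c "
from h import *
cmd(axp(Lg-.015),RK);robot.snapshot('top');cmd(axp(Lg-.015),RK)"
```

```text
t 5.65 tcp [ 0.5759 -0.1688  0.1383] delta tool mm [-0.1  1.7 -0.2] F [ 1.2  1.1 -0.1] w 0.0283
rotvec tool [-0.0005 -0.0015  0.001 ]
t 5.7 tcp [ 0.5759 -0.1688  0.1382] delta tool mm [-0.1  1.8 -0.3] F [ 0.2  2.3 -0.1] w 0.0281
rotvec tool [-0.0005 -0.0015  0.0011]
```

The width stopped at 28 mm, so the tips are on the 30 mm disc and too deep. I'll open, back off 7 mm and grip the bar again.

```bash
python3 -m handwheel '{"delta_pos":[[0,0,0],[0,0,0],[0,0,-3.5],[0,0,-3.5],[0,0,0],[0,0,0],[0,0,0],[0,0,0]],"rotation":[[0,0,0],[0,0,0],[0,0,0],[0,0,0],[0,0,0],[0,0,0],[0,0,0],[0,0,0]],"claw":[-0.1,-0.1,-0.1,-0.1,1,1,1,1]}'
python3 - <<'E'
from h import *
cmd(axp(Lg-.015),RK)
t=robot.snapshot("scene");crop(t,180,90,340,210,5,"s5.png")
cmd(axp(Lg-.015),RK)
E
```

```text
time: 6.7
tool_pos: [0.5722, -0.1681, 0.1441]
ee_rot: [2.584, -0.0, 1.285]
wrist_force: [0.4, -0.5, 0.0]
width: 0.0153
t 6.7 tcp [ 0.5722 -0.1681  0.1441] delta tool mm [0.3 1.8 6.6] F [ 0.4 -0.5  0. ] w 0.0153
rotvec tool [-0.0007 -0.0009  0.0012]
t 6.75 tcp [ 0.5722 -0.1679  0.1441] delta tool mm [0.  1.9 6.6] F [1.1 3.6 0.2] w 0.0122
rotvec tool [-0.0008 -0.0014  0.001 ]
```

View pics/s5.png

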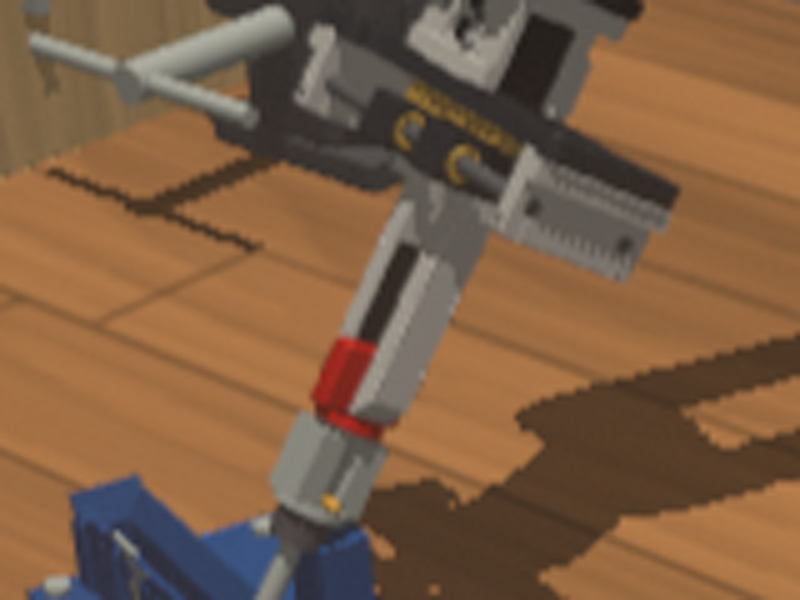

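```bash
python3 - <<'E'
from h import *
w=robot.snapshot("wrist");crop(w,240,220,400,420,4,"w5.png")
ob=robot.get_obs();T=Rm(ob["ee_rot"]);p=ob["tool_pos"]
for L in(.111,.114,.117):
  print(L,[proj(w,axp(L+.011)+RK[:,1]*sx).round(1) for sx in(.02,-.02)])
print("pads edge",[proj(w,p+T@[0,y,0]).round(1) for y in(-.008,0,.008)])
cmd(axp(.114-.019),RK)
E
```

```text
0.111 [array([325.3, 362.4]), array([325.4, 275.9])]
0.114 [array([325.3, 366.2]), array([325.5, 278.4])]
0.117 [array([325.4, 370. ]), array([325.5, 281. ])]
pads edge [array([325.2, 282.6]), array([325.2, 298.6]), array([325.1, 314.4])]
t 6.8 tcp [ 0.5722 -0.1678  0.1441] delta tool mm [-0.   1.9  7.7] F [ 0.4  1.7 -0.7] w 0.0118
rotvec tool [-0.0008 -0.0016  0.001 ]
```

View pics/w5.png

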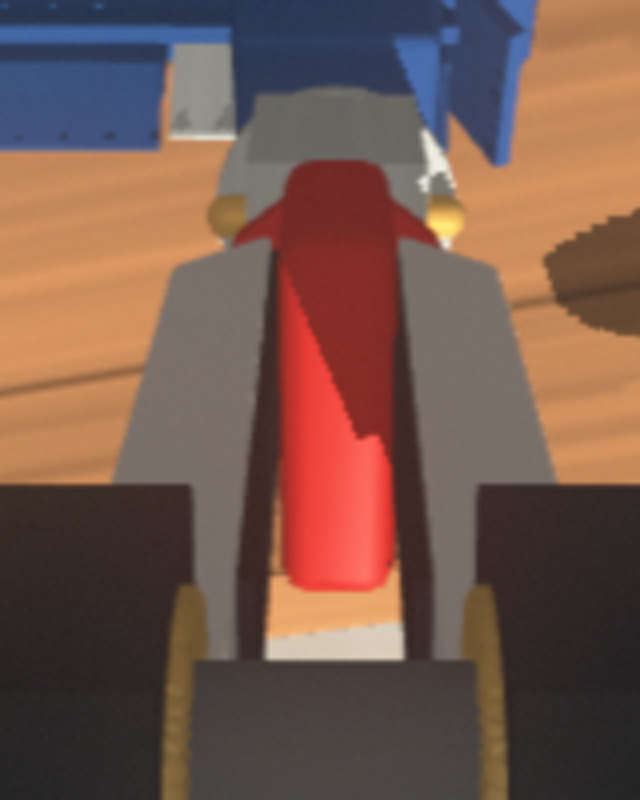

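```bash
python3 -m handwheel '{"delta_pos":[[0,0,-6],[0,0,-6],[0,0,-6],[0,0,-6],[0,0,-6],[0,0,-5],[0,0,0],[0,0,0]],"rotation":[[0,0,0],[0,0,0],[0,0,0],[0,0,0],[0,0,0],[0,0,0],[0,0,0],[0,0,0]],"claw":[1,1,1,1,1,1,1,1]}'
python3 - <<'E'
from h import *
cmd(axp(.114-.019),RK)
ob=robot.get_obs();print("Faxial(out +)",ob["wrist_force"]@(Mr@A))
t=robot.snapshot("scene");crop(t,180,90,340,210,5,"s6.png")
E
```

```text
time: 7.8
tool_pos: [0.555, -0.1627, 0.1724]
ee_rot: [2.584, -0.001, 1.285]
wrist_force: [10.7, -0.8, -7.7]
width: 0.0118
t 7.8 tcp [ 0.555  -0.1627  0.1724] delta tool mm [-0.1  2.2 41.2] F [10.7 -0.8 -7.7] w 0.0118
rotvec tool [-0.0005 -0.0017  0.0006]
Faxial(out +) -12.09199135972426
```

View pics/s6.png

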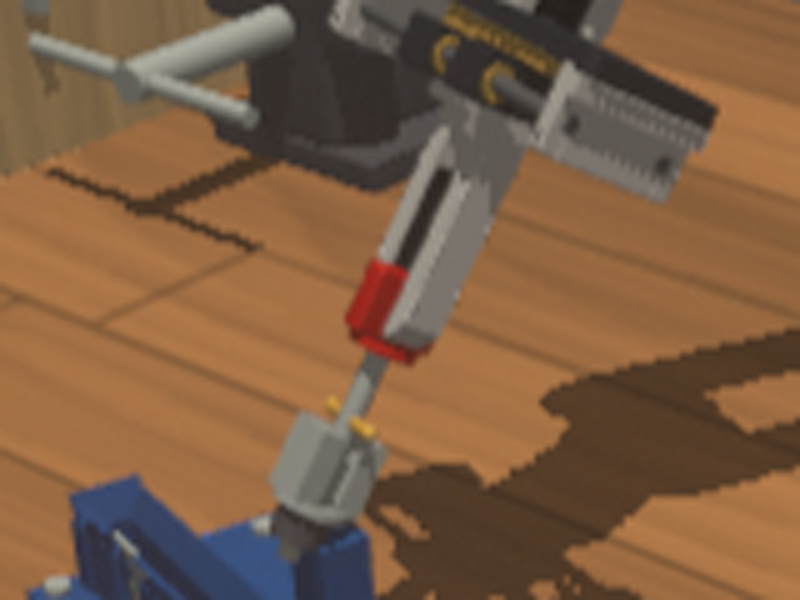

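The knob came out with the grip and the brass cross pin is now clear of the lugs. About 33.5 mm out at 12 N, so I'll go the last bit to the stop and then turn.

```bash
python3 -m handwheel '{"delta_pos":[[0,0,-1.5],[0,0,-1],[0.3,0,0],[0.3,0,0],[0.3,0,0],[0.3,0,0],[0.3,0,0],[0.3,0,0]],"rotation":[[0,0,0],[0,0,0],[0,0,0.17],[0,0,0.17],[0,0,0.17],[0,0,0.17],[0,0,0.17],[0,0,0.17]],"claw":[1,1,1,1,1,1,1,1]}'
python3 - <<'E'
from h import *
cmd(axp(.114-.019),RK)
ob=robot.get_obs();print("Faxial(out +)",ob["wrist_force"]@(Mr@A),ob["wrist_torque"])
t=robot.snapshot("scene");crop(t,180,90,340,210,5,"s7.png")
E
```

```text
time: 8.85
tool_pos: [0.5546, -0.1614, 0.1746]
ee_rot: [2.829, -0.47, 0.334]
wrist_force: [9.4, -2.6, -9.3]
width: 0.0119
t 8.85 tcp [ 0.5546 -0.1614  0.1746] delta tool mm [ 0.7  1.9 43.5] F [ 9.4 -2.6 -9.3] w 0.0119
rotvec tool [-1.2000e-03 -4.0000e-04 -1.0247e+00]
Faxial(out +) -13.06390124314864 [-0.36622108 -0.61104515 -0.03434708]
```

View pics/s7.png

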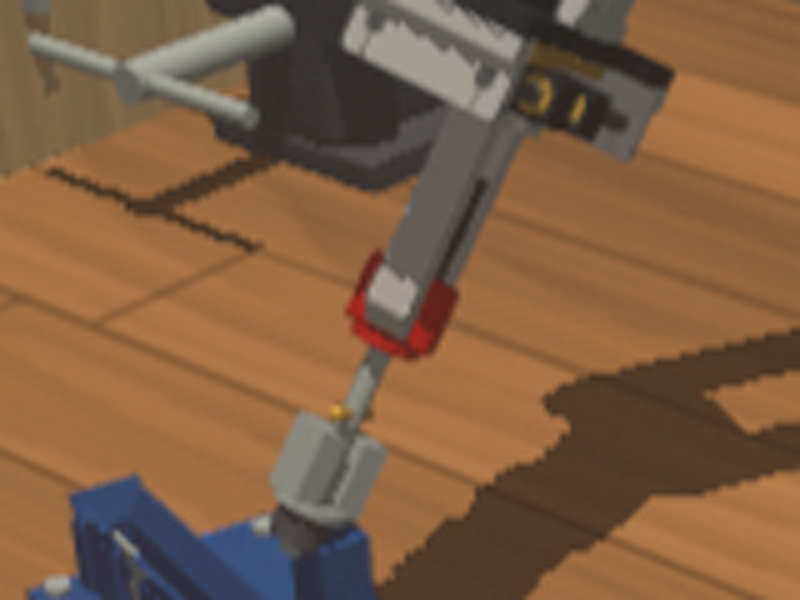

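```bash
python3 -m handwheel '{"delta_pos":[[0,0,2.5],[0,0,2.5],[0,0,0.5],[0,0,0],[0,0,0],[0,0,-15],[0,0,-30],[0,0,-45]],"rotation":[[0,0,0],[0,0,0],[0,0,0],[0,0,0],[0,0,0],[0,0,0],[0,0,0],[0,0,0]],"claw":[1,1,1,-1,-1,-1,-1,-1]}'
python3 - <<'E'
from h import *
cmd(axp(.114-.019),RK)
t=robot.snapshot("scene");crop(t,180,90,340,210,5,"s8.png")
t=robot.snapshot("top");crop(t,375,225,515,335,5,"t8.png")
ob=robot.get_obs();print(ob["joint_positions"].round(2),ob["tool_pos"],ob["ee_rot"],ob["time"])
E
```

```text
time: 9.9
tool_pos: [0.51, -0.1481, 0.2485]
ee_rot: [2.827, -0.467, 0.34]
wrist_force: [0.5, -0.3, -0.3]
width: 0.0586
t 9.9 tcp [ 0.51   -0.1481  0.2485] delta tool mm [  1.1   2.3 130.8] F [ 0.5 -0.3 -0.3] w 0.0586
rotvec tool [-2.6000e-03  2.0000e-04 -1.0188e+00]
[-0.45 -0.39  1.79  0.09  1.17 -0.72] [ 0.51216253 -0.14914069  0.25662313] [ 2.81559132 -0.47745024  0.34536336] 10.0
```

View pics/s8.png

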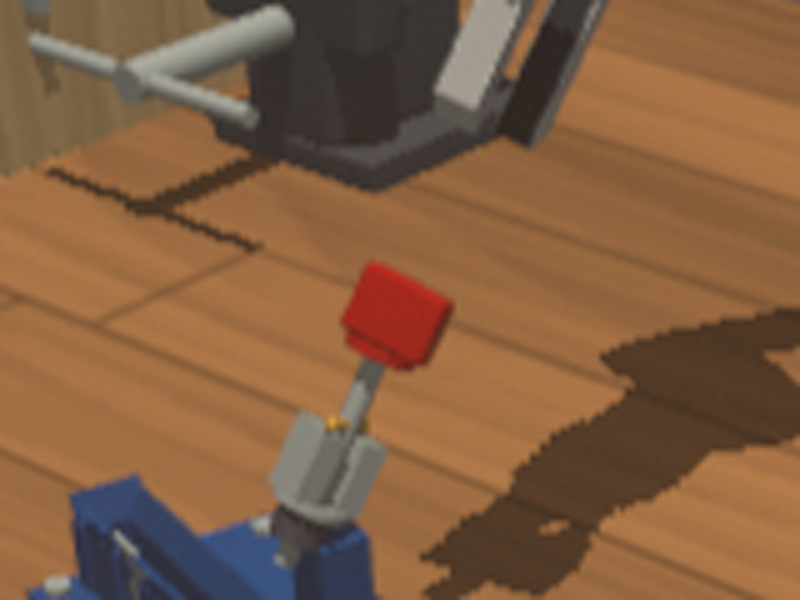

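View pics/t8.png

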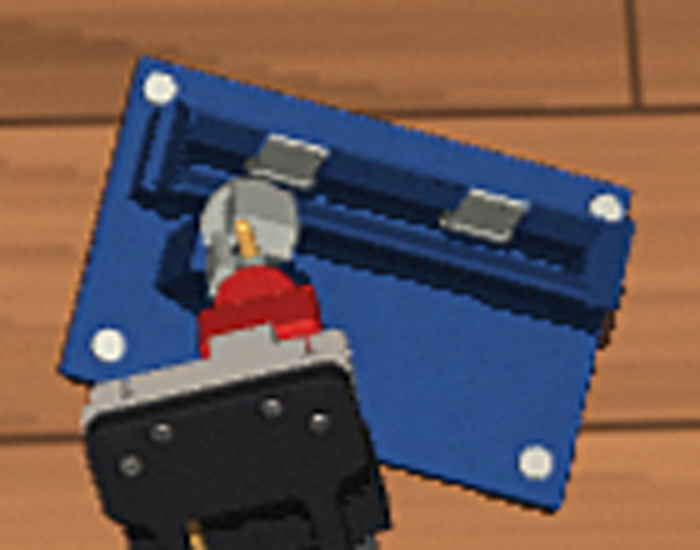

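Parked: the knob is turned about 58° with its pin resting on the lugs and the slot mouth clear. Next is the panel.

```bash
python3 - <<'E'
from h import *
RP=R.from_euler('xyz',[np.pi,0,-.25]).as_matrix()
cmd([.639,.169,.22],RP)
ob=robot.get_obs();print("delta world",np.array([.639,.169,.22])-ob["tool_pos"])
print("after-rot tool delta",(RP.T@(np.array([.639,.169,.22])-ob["tool_pos"])*1000).round(1))
E
```

```text
t 10.0 tcp [ 0.5122 -0.1491  0.2566] delta tool mm [ 184.8 -286.7   47.5] F [ 0.4 -0.2  0.8] w 0.0665
rotvec tool [ 0.1687 -0.552   0.5012]
delta world [ 0.12683747  0.31814069 -0.03662313]
after-rot tool delta [  44.2 -339.6   36.6]
```

```bash
python3 -m handwheel '{"delta_pos":[[0,0,-10],[0,0,-10],[0,0,0],[0,0,0],[0,0,0],[5,-45,0],[5,-45,0],[5,-45,0]],"rotation":[[0.0337,-0.1104,0.1002],[0.0337,-0.1104,0.1002],[0.0337,-0.1104,0.1002],[0.0337,-0.1104,0.1002],[0.0337,-0.1104,0.1002],[0,0,0],[0,0,0],[0,0,0]],"claw":[-1,-1,-1,-1,-1,-1,-1,-1]}'
python3 - <<'E'
from h import *
RP=R.from_euler('xyz',[np.pi,0,-.25]).as_matrix()
robot.snapshot("top")
cmd([.639,.169,.22],RP)
E
```

```text
time: 11.0
tool_pos: [0.5505, -0.0175, 0.2653]
ee_rot: [-3.139, 0.013, -0.25]
wrist_force: [0.5, -0.0, 0.1]
width: 0.0944
t 11.05 tcp [ 0.5516 -0.0122  0.2649] delta tool mm [  41.6 -196.6   45.7] F [-0.2  2.1 -0.3] w 0.094
rotvec tool [-0.007   0.0136  0.0057]
```

```bash
python3 -m handwheel '{"delta_pos":[[10.4,-45,0],[10.4,-45,0],[10.4,-45,0],[10.4,-45,10],[0,-16,10],[0,0,10],[0,0,0],[0,0,0]],"rotation":[[0,0,0],[0,0,0],[0,0,0],[0,0,0],[0,0,0],[0,0,0],[0,0,0],[0,0,0]],"claw":[-1,-1,-1,-1,-1,-1,-1,-1]}'
python3 - <<'E'
from h import *
RP=R.from_euler('xyz',[np.pi,0,-.25]).as_matrix()
cmd([.639,.169,.106],RP)
w=robot.snapshot("wrist");cv2.imwrite("pics/w9.png",w["color"][...,::-1])
Mp=R.from_euler('z',-.25).as_matrix()
for x,y in((5,75),(5,-75),(-5,-75),(-5,75)): print(x,y,proj(w,np.array([.639,.169,.132])+Mp@np.array([x,y,0])/1000).round(1))
for k in("intrinsics","eye","rotation"): np.save("pics/w9_"+k,w[k])
cmd([.639,.169,.106],RP)
E
```

```text
time: 12.05
tool_pos: [0.6383, 0.1598, 0.2365]
ee_rot: [-3.139, 0.012, -0.252]
wrist_force: [0.6, 0.1, 0.2]
width: 0.094
t 12.05 tcp [0.6383 0.1598 0.2365] delta tool mm [ -0.   -8.8 130.5] F [0.6 0.1 0.2] w 0.094
rotvec tool [-0.0023  0.0119 -0.0016]
5 75 [331.8 117. ]
5 -75 [331.2 325.4]
-5 -75 [317.9 325.3]
-5 75 [316.6 117.1]
t 12.1 tcp [0.6384 0.16   0.2368] delta tool mm [ -0.2  -8.5 130.8] F [-0.5 -0.  -0.2] w 0.094
rotvec tool [-0.0026  0.0113 -0.0014]
```

View pics/w9.png

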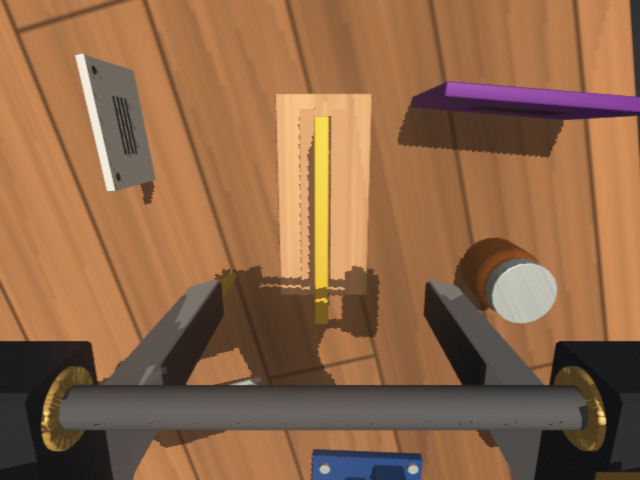

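```bash
python3 -m handwheel '{"delta_pos":[[-2,-1,0],[0,0,30],[0,0,30],[0,0,30],[0,0,25],[0,0,15],[0,0,0],[0,0,0]],"rotation":[[-0.002,0.0115,0],[0,0,0],[0,0,0],[0,0,0],[0,0,0],[0,0,0],[0,0,0],[0,0,0]],"claw":[-1,-1,-1,-1,-1,-1,-0.3,0.3]}'
python3 - <<'E'
from h import *
RP=R.from_euler('xyz',[np.pi,0,-.25]).as_matrix()
cmd([.639,.169,.106],RP)
E
```

```text
time: 13.1
tool_pos: [0.6374, 0.1629, 0.1072]
ee_rot: [-3.14, -0.001, -0.25]
wrist_force: [-0.3, 1.2, -0.5]
width: 0.0771
t 13.1 tcp [0.6374 0.1629 0.1072] delta tool mm [ 0.1 -6.3  1.2] F [-0.3  1.2 -0.5] w 0.0771
rotvec tool [-0.0012 -0.0011  0.0003]
```

```bash
python3 -m handwheel '{"delta_pos":[[-1,0,1],[0,0,0],[0,0,0],[0,0,0],[0,0,0],[0,0,0],[0,0,0],[0,0,0]],"rotation":[[0,0,0],[0,0,0],[0,0,0],[0,0,0],[0,0,0],[0,0,0],[0,0,0],[0,0,0]],"claw":[1,1,1,1,1,1,1,1]}'
python3 - <<'E'
from h import *
RP=R.from_euler('xyz',[np.pi,0,-.25]).as_matrix()
robot.snapshot("top")
cmd([.639,.169,.106],RP)
t=robot.snapshot("scene");crop(t,270,170,430,290,5,"s10.png")
E
```

```text
time: 14.1
tool_pos: [0.6355, 0.163, 0.1046]
ee_rot: [-3.141, 0.001, -0.25]
wrist_force: [0.4, 0.1, 0.2]
width: 0.0099
t 14.15 tcp [0.6355 0.1631 0.1046] delta tool mm [ 1.9 -6.6 -1.4] F [-1.4 -0.3 -0.6] w 0.0099
rotvec tool [-0.0002  0.0015  0.0003]
```

View pics/s10.png

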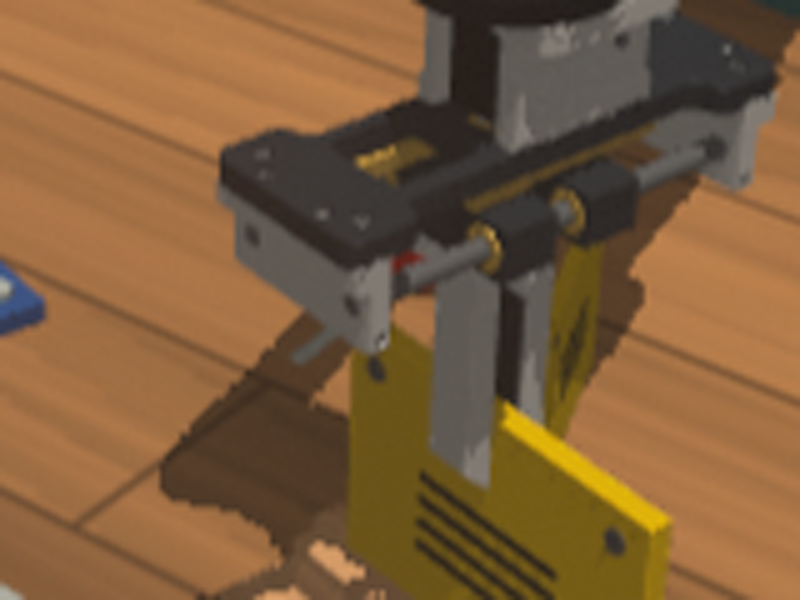

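```bash
python3 -m handwheel '{"delta_pos":[[0,0,-20],[0,0,-40],[0,0,-55],[0,0,-55],[0,0,-50],[0,0,0],[0,0,0],[0,0,0]],"rotation":[[0,0,0],[0,0,0],[0,0,0],[0,0,0],[0,0,0],[0,0,0.037],[0,0,0],[0,0,0]],"claw":[1,1,1,1,1,1,1,1]}'
python3 - <<'E'
from h import *
RT=R.from_euler('xyz',[np.pi,0,th]).as_matrix()
cmd(rw([-.001,-.0066,.33]),RT)
w=robot.snapshot("wrist");cv2.imwrite("pics/w11.png",w["color"][...,::-1])
cmd(rw([-.001,-.0066,.33]),RT)
E
```

```text
time: 15.2
tool_pos: [0.6351, 0.1628, 0.3214]
ee_rot: [3.139, 0.007, -0.287]
wrist_force: [-0.4, 0.1, -2.2]
width: 0.0099
t 15.2 tcp [0.6351 0.1628 0.3214] delta tool mm [ 88.  399.6  -8.3] F [-0.4  0.1 -2.2] w 0.0099
rotvec tool [0.0024 0.0065 0.0008]
t 15.25 tcp [0.6352 0.1628 0.3215] delta tool mm [ 88.  399.6  -8.2] F [-0.5  0.1 -2.9] w 0.01
rotvec tool [0.0023 0.0064 0.0007]
```

View pics/w11.png

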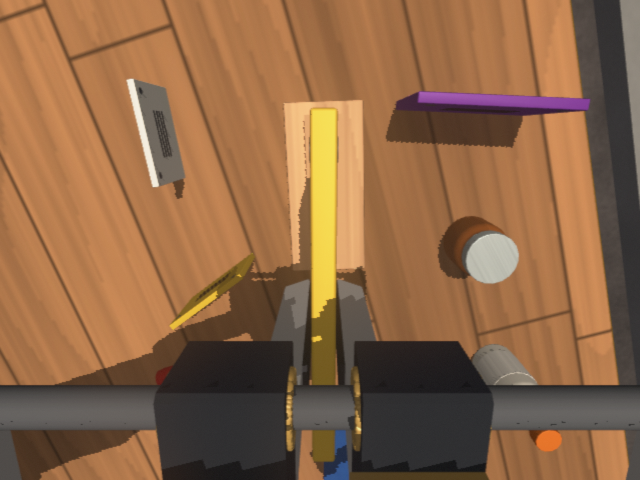

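```bash
python3 - <<'E'
from h import *
w=robot.snapshot("wrist");ob=robot.get_obs();T=Rm(ob["ee_rot"]);p=ob["tool_pos"]
for u,v in((312,109),(336.5,109),(313.5,460),(334.5,460)):
    q=onz(w,u,v,p[2]+.0274);print((T.T@(q-p)*1000).round(1))
E
python3 -m handwheel '{"delta_pos":[[4,20,-1],[9,42,-1],[9,42,-1],[9,42,-1],[9,42,-1],[9,42,-1],[9,42,-1],[9,42,-1]],"rotation":[[0,0.006,0],[0,0,0],[0,0,0],[0,0,0],[0,0,0],[0,0,0],[0,0,0],[0,0,0]],"claw":[1,1,1,1,1,1,1,1]}'
python3 - <<'E'
from h import *
RT=R.from_euler('xyz',[np.pi,0,th]).as_matrix()
robot.snapshot("top");robot.snapshot("top")
cmd(rw([-.001,-.0066,.33]),RT)
E
```

```text
[ -5.2 -81.9 -27.5]
[  3.4 -81.9 -27.6]
[ -5.7  66.4 -27.2]
[  3.7  66.4 -27.3]
time: 16.3
tool_pos: [0.6101, -0.1598, 0.3329]
ee_rot: [3.141, -0.005, -0.288]
wrist_force: [0.3, -0.1, -2.5]
width: 0.0101
t 16.4 tcp [ 0.6097 -0.163   0.3322] delta tool mm [20.9 79.7  2.4] F [-0.4 -0.1 -1.7] w 0.0098
rotvec tool [ 0.0025 -0.0039 -0.007 ]
```

```bash
python3 -m handwheel '{"delta_pos":[[7,27,0],[7,27,0],[7,25,0],[0,0,0],[0,0,0],[0,0,0],[0,0,0],[0,0,0]],"rotation":[[0,0,0],[0,0,-0.005],[0,0,0],[0,0,0],[0,0,0],[0,0,0],[0,0,0],[0,0,0]],"claw":[1,1,1,1,1,1,1,1]}'
python3 - <<'E'
from h import *
RT=R.from_euler('xyz',[np.pi,0,th]).as_matrix()
cmd(rw([-.001,-.0072,.33]),RT)
w=robot.snapshot("wrist");cv2.imwrite("pics/w12.png",w["color"][...,::-1])
s=robot.snapshot("scene");cv2.imwrite("pics/s12.png",s["color"][...,::-1])
ob=robot.get_obs();T=Rm(ob["ee_rot"]);p=ob["tool_pos"]
# slot top corners predicted in wrist
for x in(-.007,.007):
  for y in(.079,-.079): print("slot",x,y,proj(w,rw([x,y,.045])).round(1))
for x,y in((40,100),(-90,100),(-90,-100),(40,-100)):print("base",x,y,proj(w,rw([x/1e3,y/1e3,.012])).round(1))
cmd(rw([-.001,-.0072,.33]),RT)
E
```

```text
time: 17.4
tool_pos: [0.6093, -0.2384, 0.3331]
ee_rot: [-3.141, -0.005, -0.281]
wrist_force: [0.2, -0.2, -2.5]
width: 0.0098
t 17.4 tcp [ 0.6093 -0.2384  0.3331] delta tool mm [-0.6  8.   3.1] F [ 0.2 -0.2 -2.5] w 0.0098
rotvec tool [-0.0001 -0.0049  0.0064]
slot -0.007 0.079 [317.3 128.5]
slot -0.007 -0.079 [317.  266.2]
slot 0.007 0.079 [330.1 128.6]
slot 0.007 -0.079 [328.8 266.3]
base 40 100 [358.2 110.2]
base -90 100 [245.7 109.5]
base -90 -100 [252.4 273.5]
base 40 -100 [353.9 273.9]
t 17.5 tcp [ 0.6093 -0.2386  0.333 ] delta tool mm [-0.6  7.8  3. ] F [ 0.4 -0.8 -2.1] w 0.0097
rotvec tool [-0.0002 -0.0047  0.0061]
```

View pics/w12.png

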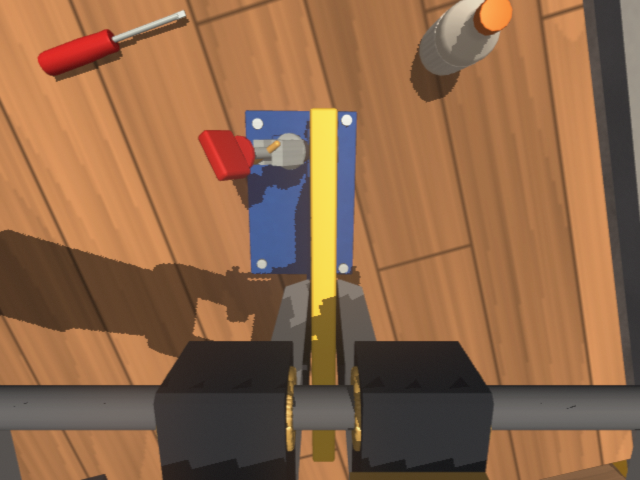

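View pics/s12.png

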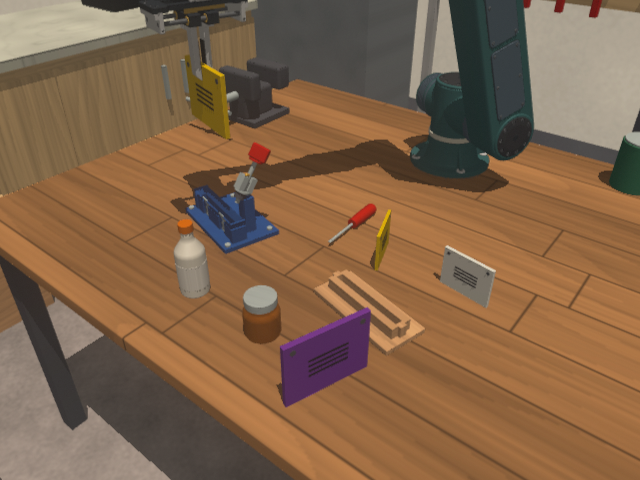

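```bash
python3 -m handwheel '{"delta_pos":[[-0.5,4,0],[0,4,0],[0,0,30],[0,0,40],[0,0,40],[0,0,40],[0,0,20],[0,0,0]],"rotation":[[0,-0.005,0.006],[0,0,0],[0,0,0],[0,0,0],[0,0,0],[0,0,0],[0,0,0],[0,0,0]],"claw":[1,1,1,1,1,1,1,1]}'
python3 - <<'E'
from h import *
RT=R.from_euler('xyz',[np.pi,0,th]).as_matrix()
s=robot.snapshot("scene");crop(s,170,80,290,200+50,4,"s13.png")
cmd(rw([-.001,-.0072,.1046]),RT)
t=robot.snapshot("top");crop(t,375,195,515,335,5,"t13.png")
cmd(rw([-.001,-.0072,.1046]),RT)
E
```

```text
time: 18.5
tool_pos: [0.605, -0.2461, 0.1601]
ee_rot: [-3.141, 0.006, -0.288]
wrist_force: [-0.2, 0.2, -1.2]
width: 0.0099
t 18.55 tcp [ 0.606  -0.2466  0.1624] delta tool mm [ 0.4 -0.7 57.8] F [ 0.3 -1.1 -1.2] w 0.0099
rotvec tool [-0.0004  0.0019 -0.0007]
t 18.6 tcp [ 0.6068 -0.2469  0.1639] delta tool mm [-0.6 -0.8 59.3] F [ 0.4 -0.3 -1.9] w 0.0099
rotvec tool [ 0.0001 -0.0009 -0.0007]
```

View pics/s13.png

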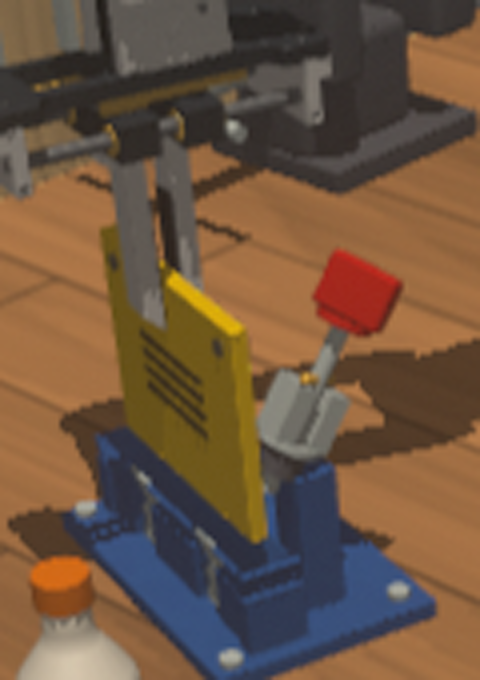

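View pics/t13.png

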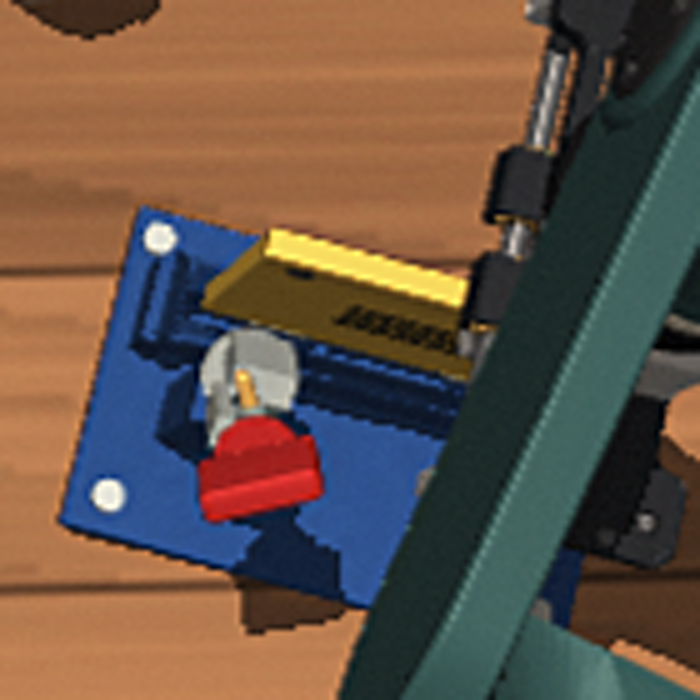

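```bash
python3 - <<'E'
from h import *
RT=R.from_euler('xyz',[np.pi,0,th]).as_matrix()
t=robot.snapshot("top")
cmd(rw([-.001,-.0072,.1046]),RT)
b=robot.get_obs()["tool_pos"][2]-.0926
# top-edge outer corners (near/far) and bottom near corner, +y end
for n,(u,v),z in(("top near",(268,252),b+.12),("top far",(270,229),b+.12),("bot near",(205,305),b)):
    q=onz(t,u/5+375-.4,v/5+195-.4,z);print(n,((Mr.T@(q-np.r_[o,0]))*1000).round(1))
print("expect near (-6,75) far (4,75)")
E
```

```text
t 18.65 tcp [ 0.6072 -0.247   0.1648] delta tool mm [-1.1 -0.9 60.2] F [ 0.5  0.4 -1.6] w 0.0099
rotvec tool [ 0.0004 -0.0026 -0.0007]
top near [ -3.9  74.7 192.2]
top far [  3.8  75.9 192.2]
bot near [-3.1 74.  72.2]
expect near (-6,75) far (4,75)
```

```bash
python3 -m handwheel '{"delta_pos":[[-1,-0.8,0],[0,0,6],[0,0,6],[0,0,6],[0,0,6],[0,0,6],[0,0,0],[0,0,0]],"rotation":[[0,-0.002,0],[0,0,0],[0,0,0],[0,0,0],[0,0,0],[0,0,0],[0,0,0],[0,0,0]],"claw":[1,1,1,1,1,1,1,1]}'
python3 - <<'E'
from h import *
RT=R.from_euler('xyz',[np.pi,0,th]).as_matrix()
s=robot.snapshot("scene");crop(s,170,80,290,250,4,"s14.png")
cmd(rw([-.001,-.0072,.1046]),RT)
E
```

```text
time: 19.65
tool_pos: [0.6059, -0.2454, 0.1329]
ee_rot: [-3.141, 0.002, -0.288]
wrist_force: [2.0, 0.1, -2.9]
width: 0.0096
t 19.7 tcp [ 0.6059 -0.2454  0.133 ] delta tool mm [ 0.8  0.3 28.4] F [ 1.   0.1 -3.6] w 0.0098
rotvec tool [-0.0001  0.0018 -0.0004]
```

View pics/s14.png

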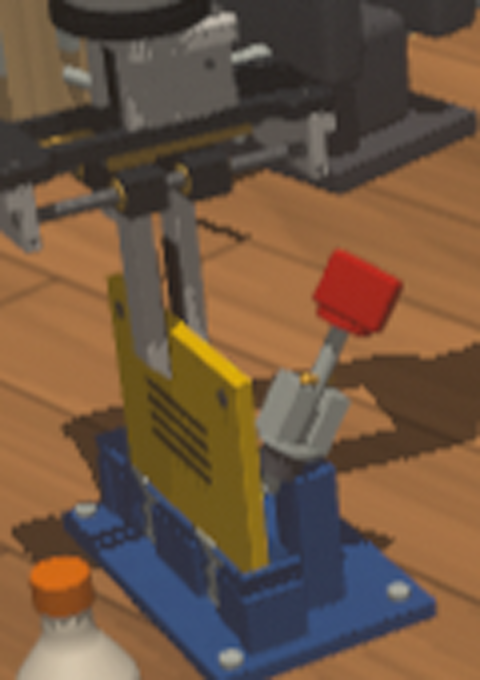

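```bash
python3 -m handwheel '{"delta_pos":[[0,0,4],[0,0,4],[0,0,4],[0,0,4],[0,0,4],[0,0,4],[0,0,0],[0,0,0]],"rotation":[[0,0,0],[0,0,0],[0,0,0],[0,0,0],[0,0,0],[0,0,0],[0,0,0],[0,0,0]],"claw":[1,1,1,1,1,1,1,1]}'
python3 - <<'E'
from h import *
RT=R.from_euler('xyz',[np.pi,0,th]).as_matrix()
cmd(rw([-.001,-.0072,.1046]),RT)
E
```

```text
time: 20.7
tool_pos: [0.6059, -0.2454, 0.1084]
ee_rot: [-3.141, 0.002, -0.288]
wrist_force: [2.4, -0.3, -0.5]
width: 0.0097
t 20.7 tcp [ 0.6059 -0.2454  0.1084] delta tool mm [0.8 0.3 3.8] F [ 2.4 -0.3 -0.5] w 0.0097
rotvec tool [-0.0002  0.002  -0.0004]
```

```bash
python3 -m handwheel '{"delta_pos":[[0,0,2],[0,0,2],[0,0,1],[0,0,1],[0,0,0],[0,0,0],[0,0,0],[0,0,0]],"rotation":[[0,0,0],[0,0,0],[0,0,0],[0,0,0],[0,0,0],[0,0,0],[0,0,0],[0,0,0]],"claw":[1,1,1,1,1,1,1,1]}'
python3 - <<'E'
from h import *
RT=R.from_euler('xyz',[np.pi,0,th]).as_matrix()
cmd(rw([-.001,-.0072,.1046]),RT)
s=robot.snapshot("scene");crop(s,170,100,290,250,4,"s15.png")
t=robot.snapshot("top");crop(t,375,215,515,335,5,"t15.png")
# expected home top corners
for x,y in((5,75),(-5,75),(5,-75),(-5,-75)):
    p=rw([(x-2)/1e3,y/1e3,.132]);print(x,y,"scene",((proj(s,p)-[170,100]+.5)*4).round(),"top",((proj(t,p)-[375,215]+.5)*5).round())
E
```

```text
time: 21.7
tool_pos: [0.6059, -0.2454, 0.1045]
ee_rot: [3.142, 0.001, -0.288]
wrist_force: [1.0, 0.5, 7.0]
width: 0.01
t 21.7 tcp [ 0.6059 -0.2454  0.1045] delta tool mm [ 0.7  0.3 -0.1] F [1.  0.5 7. ] w 0.01
rotvec tool [ 0.0001  0.0007 -0.0004]
5 75 scene [242. 355.] top [238. 162.]
-5 75 scene [260. 349.] top [231. 190.]
5 -75 scene [114. 243.] top [653. 275.]
-5 -75 scene [131. 238.] top [647. 302.]
```

View pics/s15.png

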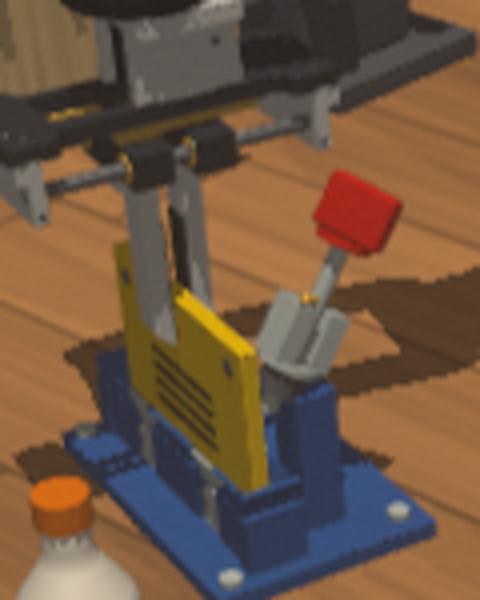

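View pics/t15.png

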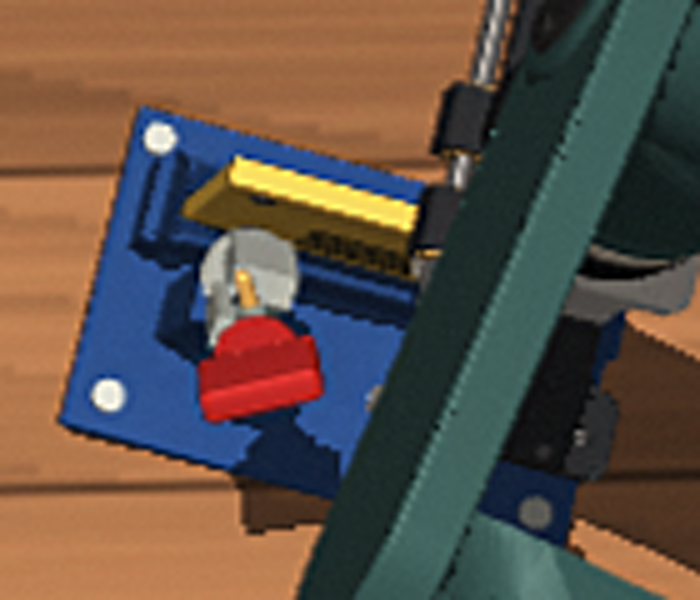

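```bash
python3 -m handwheel '{"delta_pos":[[0,0,1],[0,0,1],[0,0,1],[0,0,0],[0,0,0],[0,0,0],[0,0,0],[0,0,0]],"rotation":[[0,0,0],[0,0,0],[0,0,0],[0,0,0],[0,0,0],[0,0,0],[0,0,0],[0,0,0]],"claw":[1,1,1,1,1,1,1,1]}'
python3 - <<'E'
from h import *
RT=R.from_euler('xyz',[np.pi,0,th]).as_matrix()
cmd(rw([-.001,-.0072,.1046]),RT)
w=robot.snapshot("wrist");crop(w,240,60,400,360,2,"w16.png")
s=robot.snapshot("scene");crop(s,190,120,250,230,7,"s16.png")
E
```

```text
time: 22.8
tool_pos: [0.606, -0.2454, 0.1045]
ee_rot: [3.141, -0.001, -0.288]
wrist_force: [-2.0, 2.2, 14.2]
width: 0.0096
t 22.8 tcp [ 0.606  -0.2454  0.1045] delta tool mm [ 0.6  0.4 -0.1] F [-2.   2.2 14.2] w 0.0096
rotvec tool [ 0.0005 -0.001  -0.0003]
```

View pics/s16.png

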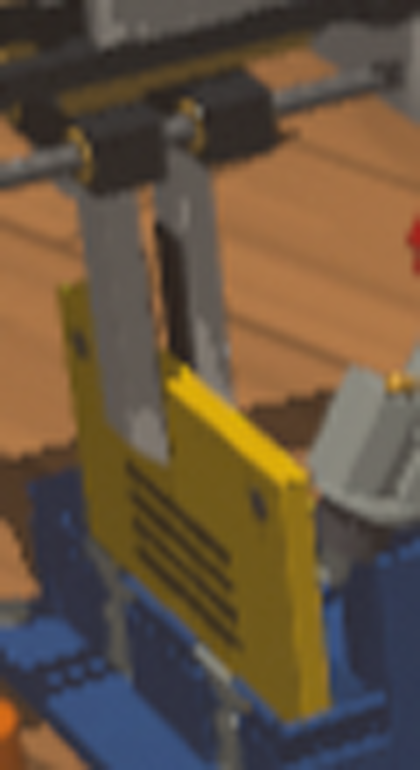

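```bash
python3 - <<'E'
from h import *
s=robot.snapshot("scene")
for z in(.132,.06,.045,.012): print(z,((proj(s,rw([.003,.075,z]))-[190,120]+.5)*7).round())
for z in(.06,.045): print("wall far",z,((proj(s,rw([.007,.075,z]))-[190,120]+.5)*7).round(),((proj(s,rw([.012,-.075,z]))-[190,120]+.5)*7).round())
E
```

```text
0.132 [284. 482.]
0.06 [305. 696.]
0.045 [310. 738.]
0.012 [319. 830.]
wall far 0.06 [293. 700.] [ 60. 496.]
wall far 0.045 [298. 743.] [ 66. 537.]
```

```bash
python3 -m handwheel '{"delta_pos":[[0,0,0],[0,0,0],[0,0,0],[0,0,0],[0,0,-10],[0,0,-25],[0,0,-30],[0,0,-30]],"rotation":[[0,0,0],[0,0,0],[0,0,0],[0,0,0],[0,0,0],[0,0,0],[0,0,0],[0,0,0]],"claw":[-0.2,-0.2,-0.2,-0.2,-0.2,-0.2,-0.2,-0.2]}'
python3 -m handwheel '{"delta_pos":[[0,0,-40],[0,20,-40],[0,40,0],[0,50,0],[0,50,0],[0,20,0],[0,0,0],[0,0,0]],"rotation":[[0,0,0],[0,0,0],[0,0,0],[0,0,0],[0,0,0],[0,0,0],[0,0,0],[0,0,0]],"claw":[-1,-1,-1,-1,-1,-1,-1,-1]}'
python3 - <<'E'
from h import *
s=robot.snapshot("scene");crop(s,170,120,290,250,5,"s17.png");cv2.imwrite("pics/s17f.png",s["color"][...,::-1])
t=robot.snapshot("top");crop(t,375,215,515,335,5,"t17.png")
for x,y in((5,75),(-5,75),(5,-75),(-5,-75)):
    p=rw([(x-2)/1e3,y/1e3,.132]);print(x,y,"scene",((proj(s,p)-[170,120]+.5)*5).round(),"top",((proj(t,p)-[375,215]+.5)*5).round())
E
```

```text
time: 23.95
tool_pos: [0.6059, -0.2454, 0.1967]
ee_rot: [-3.142, 0.002, -0.288]
wrist_force: [-0.2, -0.4, 0.1]
width: 0.0562
time: 24.95
tool_pos: [0.5557, -0.4165, 0.2754]
ee_rot: [-3.141, 0.002, -0.286]
wrist_force: [-0.6, 0.9, 0.3]
width: 0.0941
5 75 scene [303. 344.] top [238. 162.]
-5 75 scene [325. 337.] top [231. 190.]
5 -75 scene [142. 204.] top [653. 275.]
-5 -75 scene [163. 198.] top [647. 302.]
```

View pics/s17.png

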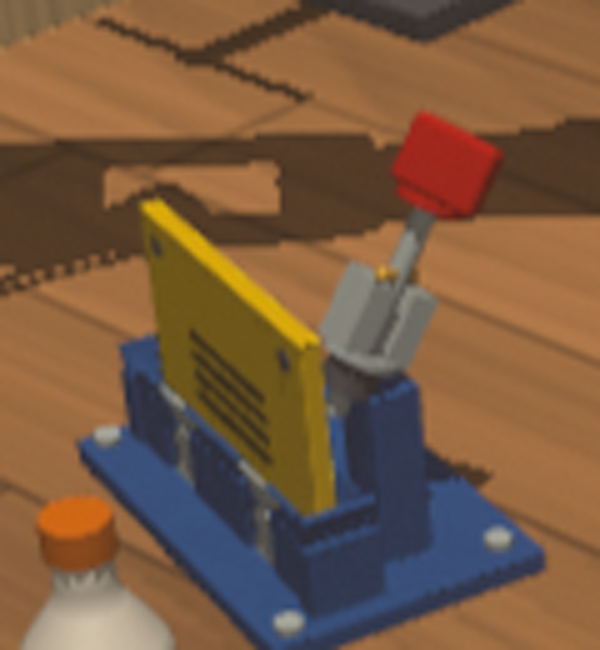

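View pics/t17.png

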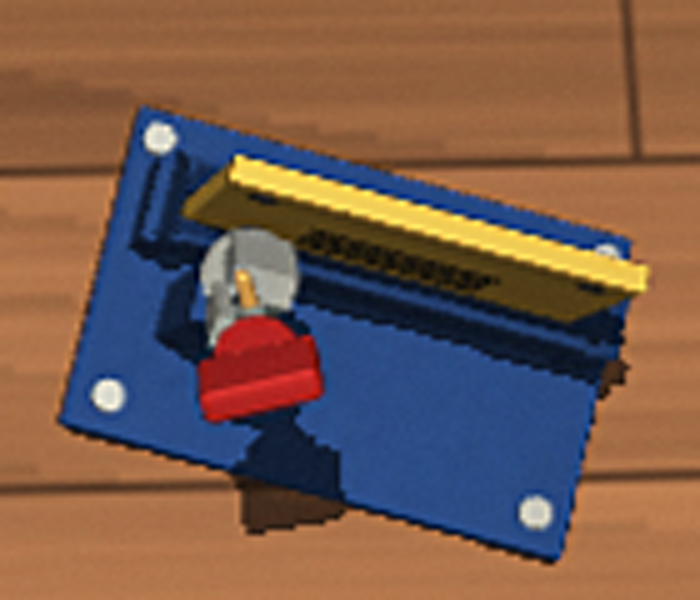

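View pics/s17f.png

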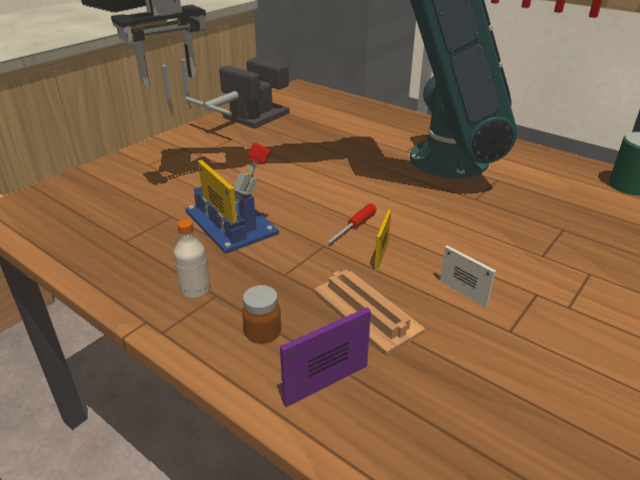

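```bash
python3 - <<'E'
from h import *
s=robot.snapshot("scene");t=robot.snapshot("top")
for n,a,b in(("+y far",(305,348),(236,156)),("+y near",(323,340),(229,183)),("-y far",(143,204),(650,266)),("-y near",(163,199),(643,293))):
    p,e=tri(ray(s,170+a[0]/5-.4,120+a[1]/5-.4),ray(t,375+b[0]/5-.4,215+b[1]/5-.4));print(n,(Mr.T@(p-np.r_[o,0])*1000).round(1),round(e[0]*1000,1))
print(robot.get_obs()["time"])
E
```

```text
+y far [  4.   76.5 131.3] 1.3
+y near [ -5.2  76.2 131.5] 0.4
-y far [  4.4 -72.5 133.3] 1.0
-y near [ -5.2 -72.4 132.9] 0.8
25.15
```

The top edge is at 131–133 mm, against 132 mm for home, and centred within about 2 mm. The knob is still parked and the other items haven't moved. I'm handing in.

```bash
python3 -c "
from bench import robot
print(robot.close_job())"
```

```text
the job is handed in; nothing more can be done
None
```

I parked the knob, pressed the large yellow panel home in the rack, and handed the job in at about 25 s. The robot was touching nothing.

- **Knob:** My first grip was too deep and closed on the knob's disc at 28 mm, so I backed off 7 mm and gripped the bar at 12 mm. I pulled it out about 36 mm, with the force reaching 13 N, turned it about 58° clockwise seen from outside, and let go. In the last pictures it is still parked, with the cross pin resting on the lugs and the slot clear.
- **Panel:** I lifted it from the stand and lowered it between the clips. It stopped hard at home height: pressing harder took the wrist force from 7 to 14 N without it going any lower. After release, the two camera views put its top edge at 131–133 mm, where home is 132 mm. It sits centred within about 2 mm along and across the slot.
- **Disagreements:** The top camera alone showed the panel about 2–3 mm further towards +x than I expected; the two-view measurement was closer, at about 1.5 mm. I also did not see the 5–20 N clip force while lowering; between moves the readings stayed below about 4 N until it touched bottom.
- **Other items:** The bottle, jar, screwdriver and the other panels look unmoved in the last scene picture.

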